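# Latch the stone case for transport

### The arm

A 6-joint arm with a two-finger parallel gripper is mounted at the origin on the work surface. World frame = base frame: x ahead of the robot, y to its left, z up, the work surface at z = 0. Lengths are in m, angles in rad, forces in N, time in s.
With the tool pointing down it reaches from about 0.325 to 0.9 m from the base axis. Payload 6.1 kg.
Tool frame: the origin (TCP) lies between the finger pads; the fingertips stand arm.tips_ahead ahead of it and the grasp point (between the pads) lies 11 mm behind it (arm.tips_ahead is the distance from the TCP to the fingertips, in m); z points along the fingers, x is the direction in which the jaws open and shut, and the axes are right-handed (so a half turn about z gives the same grasp; the last joint's range is limited). The gripper opens to 85 mm and grips with 20 to 120 N. Pads are 22 mm wide; open, the fingers measure 114 mm over their backs; the gripper's body (76 mm by 85 mm) begins 54 mm behind the grasp point. The pads swing forward as they close: fully open they stand 13 mm farther back than shut.
Start: joints at [-1.329, 0.22, 1.526, -0, 1.395, -0.126], TCP at [0.225, -0.583, 0.239] pointing down, gripper open.
Joint ranges: [-2.98, 2.98], [-0.91, 2.08], [0.09, 2.57], [-1.24, 4.39], [0.2, 2.65], [-2.68, 2.68]. Speed limits (rad/s): [2.57, 2.57, 3.01, 3.14, 3.14, 3.14].

### API

Orientations are given as a unit quaternion [w, x, y, z].
In Python, from plant import arm, viewer, finish_job gives the robot as it stands.
- The arm moves only by the shell command python3 -m jog 'ROWS' [FORCE]. ROWS is JSON, a list of rows, each a list of 7 numbers: the shift along the tool's x, y, z in units of 100 mm (1.0 is 100 mm), then the turn, a rotation vector about the tool's x, y, z in units of pi rad (1.0 is pi rad), then the opening, from -1 (shut) to 1 (fully open). A call has 1 to 20 rows; each row is the pose to reach, as a shift and turn from the pose measured when the call began, along the tool's axes at that moment, turning the shorter way round; what a row does not reach only later rows make up. A row lasts 1/10 s, in which the tool goes at most 50 mm and 8.59 degrees, less where a joint would pass 70% of its speed; a pose out of reach is approached as far as the arm can. A call with a number of a shift or a turn outside -1 to 1 is refused whole. A call with a gripper value outside its range is refused whole. The fingers move at their own pace and stop on an object; FORCE is the grip in N (left out, the last holds). Time passes only in rows, so rows that repeat a pose let the fingers close. It gives the time, the measured TCP pose, the force and the opening at its end, in the units of the state.
- arm.sense(): the state, without advancing time (a new reading comes with each control period).
- viewer.capture(name): name is "scene" or "top" or "wrist"; returns the picture (480x640x3 uint8, red, green, blue); there is no depth.
- viewer.camera_params(name): a dict with "vfov" (degrees; the focal length in pixels is half the picture's height over the tangent of half this angle, whatever the lens; pixels are square), "cx", "cy" (the principal point, pixels), "k1" (the pictures are not rectified: a ray, as slopes to the right and down, at radius r is drawn at 1 + k1 r^2 times it, then the intrinsics apply), "rvec" (rotation vector, rad) and "tvec" (3), from world to camera coordinates, as OpenCV has them. Camera axes: x right, y down, z forward; pixel columns grow to the right and rows downward; lengths in m; the calibration is good to about 2 mm. A picture is of the moment at which its call begins: read the wrist's pose just before it. camera_params takes no time and is no camera call; for the wrist camera it gives the pose at the moment of the call.
- finish_job(): hands the job in, once; it reports no verdict.
The state is a dict: "clock": time; "qpos": joint angles; "qd": joint speeds; "effort": joint torques, N m; "eef_pos": TCP position; "orientation": TCP orientation; "ft_force": force on the tool from outside, world axes, zero at the start; "moment": the same for the moment, N m; "finger_gap": opening from 0.0 (shut) to 1.0 (fully open).
Only numpy, scipy, OpenCV 4.12 (cv2) and the standard library are available. Lean on these libraries where they do the work, as an engineer would, in place of code of your own. Each camera call takes 0.05 s, during which the arm holds its last target. There are 200 camera calls.

### The job

Fasten the draw latch on the stone case: set the steel loop's end bar down into the keeper's slot on the clear lid and draw it back until it catches under the keeper's nose, then press the lever down over centre until it lies fully home with the loop tight. Feel for the slot without ramming the loop onto the keeper, push the lever gently (light finger pressure near its end is enough, do not pinch it hard), and leave the stones and trays around it where they are.

Things in the scene. Friction and masses are not known exactly. Their poses are not given: they have to be found in the camera images.
- case: Black stone case fixed to the table, 295 x 170 mm. Origin on the table right under the lever's pivot; x runs along the latch from pivot to keeper, y along the pivot's axis, z up. It spans x -95 to 200 mm, y +-85 mm. Its latch deck (x below 25 mm) is 50 mm high; on it a rubber rest, top 71 mm above the table, lies under the closed lever at x -69 to -55 mm.
- pivot (a point): The lever's pivot axis (along the case's y), 74 mm above the table.
- latch (a joint): Lever angle about the pivot, rad: 0 = closed, level towards case -x on its rest; 1.57 = upright; up to 2.3, tipping to the keeper. Friction (0.04 N m) keeps it where left while the loop is slack. With the loop hooked, the lid's spring resists the last 50 to 90 degrees with a few N (under 7) at the lever's end; about 0.3 rad before closed it passes over centre and snaps to 0 by itself.
- handle: The steel lever's grip plate: 6 mm thick, 30 mm wide between 31 and 81 mm from the pivot, 12 mm wide nearer to it. Origin on the pivot; the plate lies along its own -x (the case's -x when closed).
- lever_end (a point): Middle of the lever's free end, 81 mm from the pivot.
- loop: Steel loop pinned to the lever 20 mm from the pivot (lever closed: pin at case x -19.3 mm, 5.2 mm below the pivot; it turns with the lever). Origin on the pin, x along the loop to its end bar 116.5 mm away, y across. Two flat legs 5 mm thick, 8 mm high, 34 mm over their outsides, 24 mm between; end bar 5 mm thick. Can be gripped across its legs and turns in the fingers.
- loop_bar (a point): Centre of the loop's end bar. The loop's own pin is stiff enough (0.032 N m) that the loop stays in the air where it is left. The lid's spring seal holds the lid with 14 N and adds 0.5 N for each mm it is drawn; a latched lid stands drawn 1 to 19 mm towards the lever.
- lid: Clear sliding lid, 168 x 168 x 6 mm, origin mid top face, 56 mm above the table, axes as the case; carries the keeper. Keeper, in mm above the lid, x from the hooked bar's centre: foot 8 high, x -17 to 13; hook post x -16 to -2.5, its nose to +0.5, underside 16, top 21; fence x 8 to 12, top 16. The bar goes down the 7.5 gap between nose and fence to lie at 10.5, then back (-x) under the nose.
- keeper_mark (a point): Mark on the lid's top face where the centre of the hooked bar would stand if the keeper stood mid-way in its adjustment. The steel keeper, 18 mm wide, was set by hand up to 8.5 mm to either side of it along the case's x: this is not measured and must be felt or seen. It stays put during the work. Its shape is told under lid.
- crystal: Upright pale green crystal point, 38 mm wide, 90 mm tall, loose beside the case; to be left alone. Origin at its underside's centre.
- egg: Pink stone egg, 50 mm wide, 62 mm tall, loose beside the case; to be left alone. Origin at its underside's centre.
- dish: White dish, 90 mm wide, 30 mm high, loose beside the case; to be left alone. Origin at its underside's centre.
- tray: Black tray with four compartments, 110 x 110 x 35 mm, loose beside the case; to be left alone. Origin at its underside's centre.
- geode: Sand-coloured rock, 76 mm wide, 53 mm tall, loose on the table; to be left alone. Origin at its underside's centre.
- giftbox: Cardboard box, 60 x 80 x 30 mm, loose on the table; to be left alone. Origin at its underside's centre.
- palmstone: Dark blue round flat stone, 28 mm wide, 12 mm high, lying loose on a corner of the case's latch deck; to be left alone. Origin at its underside's centre.

How it is judged:
On the way, in this order (a step that is already met when the one before it is completed fails the run):
1. the loop's end bar lies in the keeper's slot while the lever is still up (z of loop_bar in the frame of keeper_mark between 0.008 and 0.0165 m and x of loop_bar in the frame of keeper_mark between -0.0093 and 0.0155 m and value of joint latch above 0.7 rad), for 0.2 s.
2. the lever is pressed over centre and fully down with the loop tight on the keeper (value of joint latch below 0.08 rad and contact force between loop and lid above 8 N), for 0.2 s.
At the end, for the whole second after the job is handed in: The lever is fully down (within 0.08 rad of closed), the loop's bar lies in the keeper's slot and pulls on it with more than 8 N, and the lid is drawn in by more than 0.8 mm (all of step 2 and distance of lid from where it was at the start of the episode above 0.0008 m and z of loop_bar in the frame of keeper_mark between 0.008 and 0.0165 m and x of loop_bar in the frame of keeper_mark between -0.0093 and 0.0155 m); the robot touches nothing.
It fails at once if the loop is rammed onto the top of the keeper with more than 16 N (z of loop_bar in the frame of keeper_mark above 0.0175 m and contact force between loop and lid above 16 N).
It fails at once if the loop is pushed or pulled on the keeper or lid with more than 40 N (contact force between loop and lid above 40 N).
It fails at once if the lever is pressed with more than 25 N (contact force between the fingers and handle above 25 N).
It fails at once if a stone, dish, box or tray nearby is moved by more than 20 mm (distance of any of crystal, egg, dish, tray, geode, giftbox, palmstone from where it was at the start of the episode above 0.02 m).
It also fails if it takes over 72 s, if anything falls off the work surface, if the arm or the gripper's body presses on something with over 40 N, if the wrist force passes 120 N, or if a joint passes its speed limit or range.

## Working session

There is one attempt and no reset: what is moved stays moved. The work goes in short steps, Python scripts to look and compute and a shell command to move; the robot and the scene stay as the last step left them, time stands still between calls to the robot, and variables do not carry over. Pictures are saved under pics/ and viewed, about 8 in all and at most 12, crops included, and the job is handed in when it is done.

```bash
mkdir -p pics; cat > h.py <<'E'
import numpy as np, cv2, json
from scipy.spatial.transform import Rotation as R
from plant import arm, viewer
def save(n,f,scale=1,crop=None):
    p=viewer.camera_params(n); im=viewer.capture(n)
    np.savez('pics/'+f+'.npz',im=im,**{k:np.array(v) for k,v in p.items()})
    cv2.imwrite('pics/'+f+'.png',im[:,:,::-1]); return im,p
def load(f):
    d=np.load('pics/'+f+'.npz'); return d['im'],{k:d[k] for k in d if k!='im'}
def K(p):
    f=240/np.tan(np.radians(float(p['vfov']))/2); return np.array([[f,0,float(p['cx'])],[0,f,float(p['cy'])],[0,0,1]])
def ray(p,uv):
    d=np.array([float(p['k1']),0,0,0,0]); n=cv2.undistortPoints(np.array(uv,float).reshape(-1,1,2),K(p),d)[:,0]
    Rm=cv2.Rodrigues(np.array(p['rvec'],float))[0]; t=np.array(p['tvec'],float).ravel()
    v=np.c_[n,np.ones(len(n))]@Rm; return -Rm.T@t, v/np.linalg.norm(v,axis=1)[:,None]
def onz(p,uv,z):
    c,v=ray(p,uv); return c+v*((z-c[2])/v[:,2])[:,None]
def proj(p,X):
    d=np.array([float(p['k1']),0,0,0,0]); return cv2.projectPoints(np.array(X,float).reshape(-1,1,3),np.array(p['rvec'],float),np.array(p['tvec'],float),K(p),d)[0][:,0]
def tri(p1,u1,p2,u2):
    c1,v1=ray(p1,u1);c2,v2=ray(p2,u2);v1=v1[0];v2=v2[0]
    s=np.linalg.lstsq(np.c_[v1,-v2],c2-c1,rcond=None)[0]; a=c1+s[0]*v1;b=c2+s[1]*v2
    return (a+b)/2,np.linalg.norm(a-b)
E
python3 - <<'E'
from h import *
for n in ['scene','top']:
    im,p=save(n,n+'0'); print(n,p)
s=arm.sense(); print(s['eef_pos'],s['orientation'],s['clock'],arm.tips_ahead)
E
```

```text
scene {'vfov': 49.69475412257631, 'cx': 314.68284005800115, 'cy': 238.90929973612108, 'k1': -0.03128972259043388, 'rvec': array([ 1.62356475,  1.63349868, -0.9053939 ]), 'tvec': array([ 0.00548714, -0.2058363 ,  1.81022664])}
top {'vfov': 55.392002111900275, 'cx': 320.60410872321347, 'cy': 240.80006329329422, 'k1': -0.03561168485670976, 'rvec': array([ 2.18280626, -2.14714698,  0.09275141]), 'tvec': array([0.0078361 , 0.52666256, 1.07381169])}
[ 0.22458405 -0.58266277  0.23829315] [-5.98824122e-04  8.24485374e-01 -5.65882546e-01 -6.73110108e-04] 0.1 0.008
```

View pics/scene0.png

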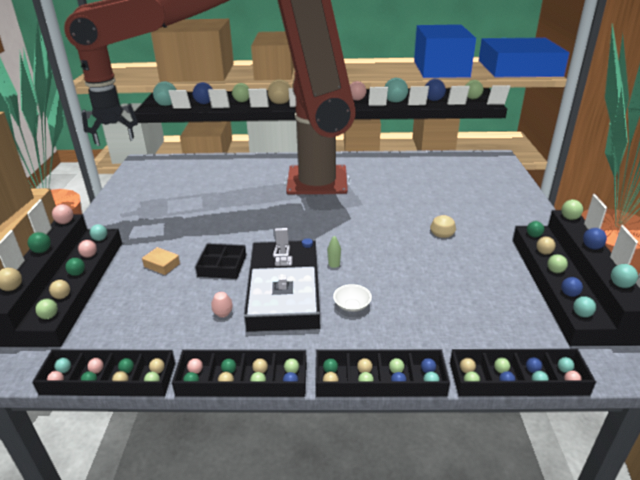

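View pics/top0.png

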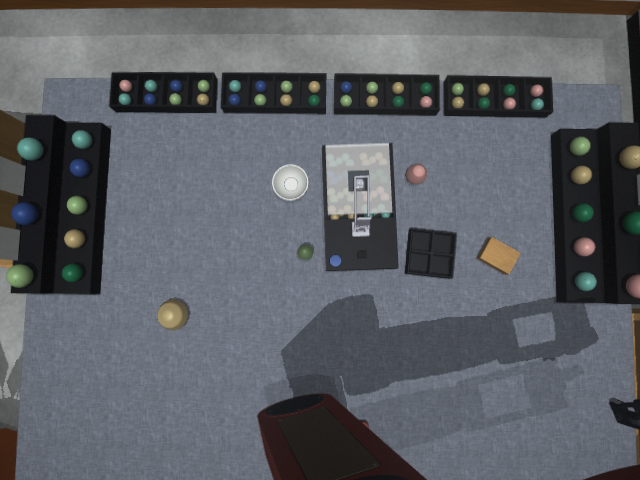

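The scene shows the latch with lever up and the loop standing over the keeper. In the top view the case corners are about (326,271), (397,268), (392,143), (323,145), and the lever is near (361,230).

```bash
python3 - <<'E'
from h import *
im,p=load('top0')
c=onz(p,[(326,271),(397,268),(392,143),(323,145)],0.05); print(c.round(3))
print([np.linalg.norm(c[i]-c[(i+1)%4]).round(3) for i in range(4)])
ax=(c[3]+c[2]-c[0]-c[1]); yaw=np.arctan2(ax[1],ax[0]); ax/=np.linalg.norm(ax)
print('yaw',yaw,'pivot',((c[0]+c[1])/2+0.095*ax), 'mid', c.mean(0)-ax*0.0525)
pw=viewer.camera_params('wrist'); Rm=cv2.Rodrigues(pw['rvec'])[0]; C=-Rm.T@pw['tvec']
s=arm.sense(); q=s['orientation']; T=R.from_quat([q[1],q[2],q[3],q[0]])
print('cam in tool',T.inv().apply(C-s['eef_pos']),'axes',(T.inv().as_matrix()@Rm.T).round(3), pw['vfov'])
print('tool axes',T.as_matrix().round(3))
E
```

```text
[[ 0.453  0.002  0.05 ]
 [ 0.463 -0.163  0.05 ]
 [ 0.763 -0.151  0.05 ]
 [ 0.756  0.014  0.05 ]]
[np.float64(0.166), np.float64(0.3), np.float64(0.166), np.float64(0.303)]
yaw 0.039733478143561436 pivot [ 0.55314838 -0.07675273  0.05      ] mid [ 0.55637409 -0.07662449  0.05      ]
cam in tool [-0.0003364  -0.07839123 -0.13512553] axes [[ 1.     0.    -0.   ]
 [-0.     0.951  0.31 ]
 [ 0.    -0.31   0.951]] 61.202343102577885
tool axes [[ 0.36  -0.933 -0.   ]
 [-0.933 -0.36   0.002]
 [-0.002 -0.    -1.   ]]
```

```bash
python3 -m jog '[[0,0,0,0,0,0.1045,1],[0,0,0,0,0,0.1045,1],[0,0,0,0,0,0.1045,1],[0,0,0,0,0,0.1045,1]]'
python3 -m jog '[[-0.49,-0.42,-0.03,0,0,0,1],[-0.97,-0.85,-0.06,0,0,0,1],[-0.97,-0.85,-0.06,0,0,0,1],[-0.97,-0.85,-0.06,0,0,0,1]]'
python3 -m jog '[[-0.49,-0.42,-0.03,0,0,0,1],[-0.97,-0.85,-0.06,0,0,0,1],[-0.97,-0.85,-0.06,0,0,0,1],[-0.97,-0.85,-0.06,0,0,0,1]]'
python3 -m jog '[[-0.49,-0.42,-0.03,0,0,0,1],[-0.97,-0.85,-0.06,0,0,0,1],[-0.97,-0.85,-0.06,0,0,0,1],[-0.97,-0.85,-0.06,0,0,0,1]]'
python3 -m jog '[[-0.49,-0.42,-0.03,0,0,0,1],[-0.97,-0.85,-0.06,0,0,0,1],[-0.97,-0.85,-0.06,0,0,0,1],[-0.97,-0.85,-0.06,0,0,0,1]]'
python3 -m jog '[[-0.49,-0.42,-0.03,0,0,0,1],[-0.97,-0.85,-0.06,0,0,0,1],[-0.97,-0.85,-0.06,0,0,0,1],[-0.97,-0.85,-0.06,0,0,0,1]]'
python3 - <<'E'
from h import *
save('wrist','w1'); s=arm.sense(); print(s['eef_pos'],s['orientation'],s['clock'],s['qpos'])
E
```

```text
clock: 0.5
eef_pos: [0.2245, -0.5825, 0.2379]
orientation: [-0.001, 0.722, -0.692, -0.001]
ft_force: [-1.0, 0.3, -0.2]
finger_gap: 0.999
clock: 0.9
eef_pos: [0.3078, -0.4793, 0.2444]
orientation: [-0.001, 0.724, -0.689, -0.001]
ft_force: [0.3, 0.5, -0.7]
finger_gap: 0.997
clock: 1.3
eef_pos: [0.3898, -0.3761, 0.2512]
orientation: [-0.002, 0.726, -0.687, -0.001]
ft_force: [0.1, -0.8, 0.4]
finger_gap: 1.0
clock: 1.7
eef_pos: [0.4709, -0.273, 0.2579]
orientation: [-0.002, 0.728, -0.685, -0.0]
ft_force: [-0.9, -0.8, -0.8]
finger_gap: 0.994
clock: 2.1
eef_pos: [0.5514, -0.17, 0.2644]
orientation: [-0.002, 0.73, -0.684, 0.0]
ft_force: [-0.5, -1.3, -0.3]
finger_gap: 0.997
clock: 2.5
eef_pos: [0.6311, -0.0671, 0.2706]
orientation: [-0.002, 0.731, -0.682, 0.0]
ft_force: [-0.1, 0.3, -0.3]
finger_gap: 1.0
[ 0.63005317 -0.06868989  0.27044274] [-1.68057306e-03  7.30631664e-01 -6.82769762e-01  2.20102764e-06] 2.55 [-0.2344432   0.22158889  1.46680004  0.0029404   1.45153876  1.26830574]
```

View pics/w1.png

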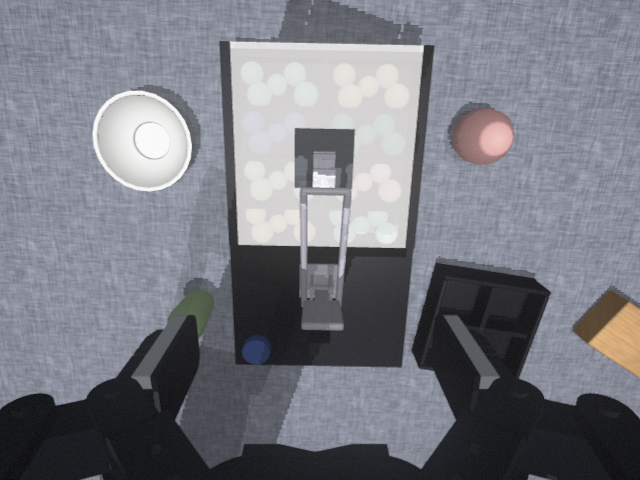

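The wrist picture shows the deck's near corners at about (237,366) and (402,367) and the lid's near edge at row ~247. The keeper is near (324,170), the loop bar near (326,191), the lever's end near (323,328). I'll zoom in on keeper and lever.

```bash
python3 - <<'E'
from h import *
im,p=load('w1')
f=lambda x,y:cv2.resize(im[y:y+80,x:x+70],None,fx=5.5,fy=5.5,interpolation=cv2.INTER_CUBIC)
o=np.hstack([f(290,120),f(288,255)])
for k in range(0,80,10):
    cv2.putText(o,str(120+k),(0,int(k*5.5)+4),0,.35,(255,0,0)); cv2.putText(o,str(255+k),(750,int(k*5.5)+4),0,.35,(255,0,0))
cv2.imwrite('pics/w1c.png',o[:,:,::-1])
c=onz(p,[(237,366),(402,367)],0.05); l=onz(p,[(238,246),(407,248)],0.056); r=onz(p,[(221,42),(433,45)],0.056)
print(c.round(4),l.round(4),r.round(4)); 
for a in(c,l,r): d=a[0]-a[1]; print(np.linalg.norm(d),np.arctan2(-d[0],d[1]),a.mean(0))
E
```

```text
[[ 0.4526  0.0015  0.05  ]
 [ 0.4636 -0.1673  0.05  ]] [[ 0.585   0.0008  0.056 ]
 [ 0.594  -0.153   0.056 ]] [[ 0.7534  0.0161  0.056 ]
 [ 0.7627 -0.15    0.056 ]]
0.16917261915681184 0.06468418151136147 [ 0.45809121 -0.08293318  0.05      ]
0.15409610969409362 0.05805700311839588 [ 0.58949107 -0.07608389  0.056     ]
0.16637273706500177 0.05612242317353569 [ 0.75803864 -0.06696695  0.056     ]
```

View pics/w1c.png

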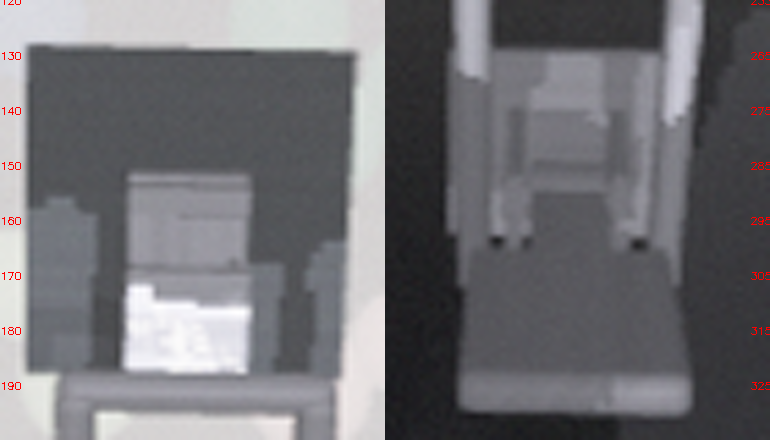

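The keeper's post and nose top span rows ~169–187, its gap ~160–168, its fence ~154–159, columns 313–335. The bar is at rows 187–195 and the lever's end face at rows 323.5–329.5.

```bash
cat > solve.py <<'E'
from h import *
from scipy.optimize import brentq
yaw=0.057; O=np.array([0.5555,-0.078,0]); ex=np.array([np.cos(yaw),np.sin(yaw),0]); ey=np.array([-np.sin(yaw),np.cos(yaw),0])
W=lambda x,y,z: O+ex*x+ey*y+np.array([0,0,z])
C=lambda P:np.array([(P-O)@ex,(P-O)@ey,P[2]])
lev=lambda th,a,n:np.array([-np.cos(th)*a+np.sin(th)*n,0,0.074+np.sin(th)*a+np.cos(th)*n])
E
python3 - <<'E'
from solve import *
im,p=load('w1')
s=R.from_quat([.730631664,-.68276977,0,-.0016805730]).as_matrix(); print('tool x,y',s[:,0].round(3),s[:,1].round(3))
for n,u,v,z in [('foot far',324,151.5,.064),('fence far',324,153.5,.072),('fence near',324,159.5,.072),('nose',324,168.7,.077),('sqfar',324,128.3,.056),('sqfarL',295,128.3,.056),('sqfarR',354.5,129,.056)]:
    print(n,C(onz(p,[(u,v)],z)[0]).round(4))
for row,nn in [(323.5,.003),(329.5,-.003)]:
    g=lambda th:proj(p,W(*lev(th,.081,nn)))[0][1]-row
    print([ (t,g(t).round(1)) for t in(.8,1.2,1.57,1.9,2.2)])
    try: th=brentq(g,1.2,2.2); print('theta',th, proj(p,W(*lev(th,.081,nn)))[0])
    except Exception as e: print(e)
for th in (th,):
    pin=lev(th,.0193,-.0052); print('pin',pin)
    h=lambda a:proj(p,W(pin[0]+.1165*np.cos(a),0,pin[2]+.1165*np.sin(a)))[0][1]-191
    for a in (-.3,0,.2,.4,.6): print(a,h(a))
    a=brentq(h,-.3,.9); print('loop ang',a,'bar',pin+.1165*np.array([np.cos(a),0,np.sin(a)]),proj(p,W(pin[0]+.1165*np.cos(a),0,pin[2]+.1165*np.sin(a))))
E
```

```text
tool x,y [ 0.068 -0.998 -0.002] [-0.998 -0.068 -0.002]
foot far [0.1203 0.0004 0.064 ]
fence far [0.1195 0.0005 0.072 ]
fence near [0.1147 0.0004 0.072 ]
nose [0.108  0.0004 0.077 ]
sqfar [0.1385 0.0006 0.056 ]
sqfarL [0.1382 0.0248 0.056 ]
sqfarR [ 0.1383 -0.0248  0.056 ]
[(0.8, np.float64(60.5)), (1.2, np.float64(43.1)), (1.57, np.float64(11.0)), (1.9, np.float64(-26.0)), (2.2, np.float64(-60.5))]
theta 1.6731522464951305 [323.8836207 323.5      ]
[(0.8, np.float64(55.6)), (1.2, np.float64(41.8)), (1.57, np.float64(12.5)), (1.9, np.float64(-23.4)), (2.2, np.float64(-58.2))]
theta 1.6919454243078942 [323.77460335 329.5       ]
pin [-0.00282942  0.          0.09378697]
-0.3 -25.7737625850676
0 -26.66772180916979
0.2 -19.123944570492142
0.4 -3.7755187947389572
0.6 19.960658658371074
loop ang 0.43720195752977453 bar [0.10271258 0.         0.1431138 ] [[326.25292499 191.        ]]
```

```bash
python3 -m jog '[[0.05,-0.08,0.4,0,0,0.0035,1],[0.05,-0.08,0.9,0,0,0.0035,1],[0.05,-0.08,0.9,0,0,0.0035,1],[0.05,-0.08,0.9,0,0,0.0035,1]]'
python3 - <<'E'
from h import *
im,p=save('wrist','w2'); s=arm.sense(); print(s['eef_pos'],s['orientation'],s['clock'])
E
```

```text
clock: 2.95
eef_pos: [0.6371, -0.0749, 0.1798]
orientation: [-0.001, 0.726, -0.687, -0.001]
ft_force: [0.4, 0.2, -0.4]
finger_gap: 0.997
[ 0.63880847 -0.07482488  0.18229359] [-1.82878290e-03  7.26359953e-01 -6.87311718e-01  6.91001140e-04] 3.0
```

View pics/w2.png

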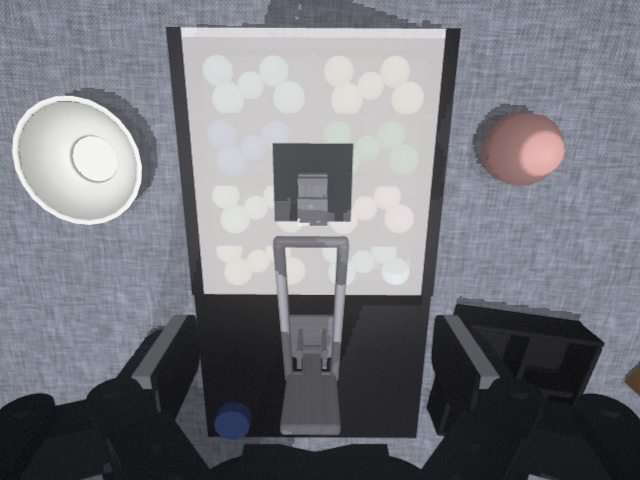

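The second view shows the bar at about (311,242), the keeper at columns 298–327, rows 173–224, and the lever end near row 431.

```bash
python3 - <<'E'
from solve import *
im,p=load('w2'); i1,p1=load('w1')
g=im[:,306:318].mean((1,2)); print([(r,int(g[r])) for r in range(168,252)])
P,e=tri(p1,[(326.3,191)],p,[(311.5,242)]); print('bar',C(P).round(4),e)
P,e=tri(p1,[(322.5,323.5)],p,[(310.5,430.5)]); print('lever end',C(P).round(4),e)
gr=im[300:320].mean(2)
g=im[275,270:360].mean(1); print('legs275',[(270+i,int(x)) for i,x in enumerate(g)][::1][:25])
E
```

```text
[(168, 77), (169, 77), (170, 76), (171, 77), (172, 81), (173, 93), (174, 111), (175, 140), (176, 117), (177, 100), (178, 114), (179, 137), (180, 137), (181, 137), (182, 137), (183, 137), (184, 138), (185, 142), (186, 143), (187, 143), (188, 143), (189, 143), (190, 143), (191, 144), (192, 143), (193, 143), (194, 143), (195, 142), (196, 137), (197, 109), (198, 106), (199, 130), (200, 144), (201, 145), (202, 143), (203, 143), (204, 145), (205, 152), (206, 152), (207, 151), (208, 149), (209, 144), (210, 121), (211, 119), (212, 118), (213, 117), (214, 118), (215, 119), (216, 120), (217, 120), (218, 117), (219, 116), (220, 118), (221, 123), (222, 135), (223, 153), (224, 153), (225, 167), (226, 202), (227, 202), (228, 201), (229, 201), (230, 202), (231, 201), (232, 202), (233, 202), (234, 201), (235, 191), (236, 138), (237, 112), (238, 118), (239, 122), (240, 126), (241, 131), (242, 129), (243, 124), (244, 118), (245, 113), (246, 112), (247, 145), (248, 202), (249, 202), (250, 202), (251, 202)]
bar [1.028e-01 1.000e-04 1.436e-01] 0.00016445729609939298
lever end [0.0151 0.001  0.1612] 0.0003535186844239449
legs275 [(270, 201), (271, 202), (272, 201), (273, 204), (274, 201), (275, 174), (276, 148), (277, 164), (278, 176), (279, 180), (280, 179), (281, 174), (282, 147), (283, 110), (284, 106), (285, 103), (286, 130), (287, 193), (288, 222), (289, 222), (290, 222), (291, 222), (292, 223), (293, 222), (294, 223)]
```

```bash
python3 - <<'E'
from solve import *
im,p=load('w2'); i1,p1=load('w1')
for n,x,z in [('footfar',.013,.064),('footfar_bot',.013,.056),('fencefar',.012,.072),('fencenear',.008,.072),('nose',.0005,.077),('nose_under',.0005,.072),('postback',-.016,.077)]:
    print(n, [ [proj(q,W(k+x,0,z))[0][1].round(1) for k in (.105,.107,.109)] for q in (p1,p)])
E
```

```text
footfar [[np.float64(154.4), np.float64(151.9), np.float64(149.5)], [np.float64(178.1), np.float64(174.9), np.float64(171.6)]]
footfar_bot [[np.float64(153.4), np.float64(151.0), np.float64(148.6)], [np.float64(176.0), np.float64(172.9), np.float64(169.7)]]
fencefar [[np.float64(156.7), np.float64(154.2), np.float64(151.7)], [np.float64(182.0), np.float64(178.7), np.float64(175.4)]]
fencenear [[np.float64(161.7), np.float64(159.2), np.float64(156.7)], [np.float64(188.6), np.float64(185.3), np.float64(182.0)]]
nose [[np.float64(171.8), np.float64(169.3), np.float64(166.8)], [np.float64(202.6), np.float64(199.3), np.float64(196.0)]]
nose_under [[np.float64(170.9), np.float64(168.5), np.float64(166.0)], [np.float64(200.7), np.float64(197.5), np.float64(194.3)]]
postback [[np.float64(192.0), np.float64(189.6), np.float64(187.1)], [np.float64(229.0), np.float64(225.8), np.float64(222.7)]]
```

Keeper zero at case x = 0.107 fits both views. The bar is at (0.103, 0, 0.144), so I can grip the legs about 22 mm behind it.

```bash
python3 -m jog '[[-0.015,0,0.3,0,0,0,1],[-0.015,0,0.51,0,0,0,1],[-0.015,0,0.51,0,0,0,1],[-0.015,0,0.51,0,0,0,1]]' && python3 -m jog '[[0,0,0,0,0,0,-0.3],[0,0,0,0,0,0,-1],[0,0,0,0,0,0,-1],[0,0,0,0,0,0,-1],[0,0,0,0,0,0,-1],[0,0,0,0,0,0,-1],[0,0,0,0,0,0,-1],[0,0,0,0,0,0,-1]]' 25
python3 - <<'E'
from solve import *
im,p=save('wrist','w3'); s=arm.sense(); print(C(s['eef_pos']),s['ft_force'],s['finger_gap'])
E
```

```text
clock: 3.4
eef_pos: [0.6402, -0.074, 0.1342]
orientation: [-0.003, 0.726, -0.687, 0.002]
ft_force: [0.1, -0.1, 0.7]
finger_gap: 1.0
clock: 4.2
eef_pos: [0.6409, -0.0735, 0.1347]
orientation: [-0.003, 0.726, -0.687, 0.003]
ft_force: [3.8, 4.2, 2.1]
finger_gap: 0.387
[ 0.08545158 -0.0003272   0.13470055] [2.95221385 4.17057967 2.88697605] 0.3869123475764615
```

View pics/w3.png

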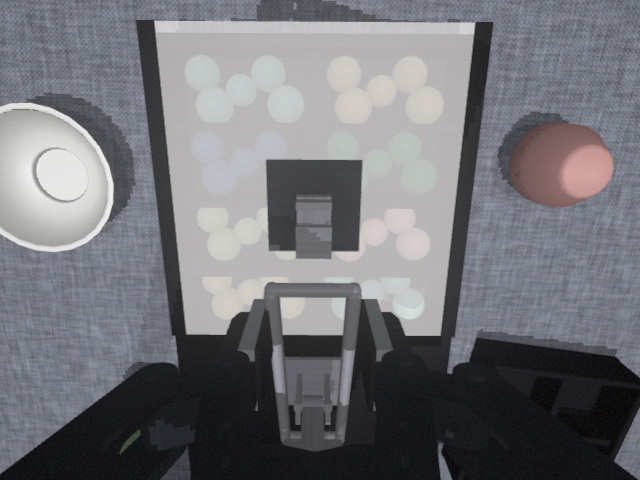

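Gripped: gap ≈33 mm, the legs are between the pads, and the bar is at (312,289). Next come the waypoints.

```bash
cat >> solve.py <<'E'
from scipy.optimize import fsolve
def pinth(B,t0=1.7):
    th=fsolve(lambda t:np.hypot(B[0]-lev(t[0],.0193,-.0052)[0],B[1]-lev(t[0],.0193,-.0052)[2])-.1165,t0)[0]; return th,lev(th,.0193,-.0052)
def grip(B,off,t0=1.7):
    th,q=pinth(B,t0); u=np.array([B[0]-q[0],B[1]-q[2]])/.1165; n=np.array([-u[1],u[0]])
    return np.array(B)-off[0]*u-off[1]*n, th, np.arctan2(u[1],u[0])
E
python3 - <<'E'
from solve import *
i,p=load('w3'); s=arm.sense(); T=C(s['eef_pos'])[[0,2]]
B0=np.array([.1028,.1436]); th,q=pinth(B0); print('th0',th,q)
print('bar px now at B0', proj(p,W(B0[0],0,B0[1])))
u=(B0-q[[0,2]])/.1165; n=np.array([-u[1],u[0]]); off=((B0-T)@u,(B0-T)@n); print('off',off)
for B in [(.1028,.1436),(.1055,.135),(.109,.115),(.1112,.1),(.1112,.09),(.1112,.082),(.1112,.075),(.1112,.0665),(.107,.0665)]:
    g,th,a=grip(B,off); print(B,'tcp',g.round(4),'shift',((g-T)*10).round(3)[0]*-1,((g-T)*-10).round(3)[1],'th',round(th,3),'loop',round(a,2))
m=R.from_quat(np.roll(s['orientation'],-1)).as_matrix();print(m.round(3))
E
```

```text
th0 1.7069406344143354 [-0.00253241  0.          0.09382718]
bar px now at B0 [[313.96478535 294.15715327]]
off (np.float64(0.019487562814588487), np.float64(0.0006345087379464433))
(0.1028, 0.1436) tcp [0.0855 0.1347] shift 0.0 0.0 th 1.707 loop 0.44
(0.1055, 0.135) tcp [0.0875 0.1275] shift -0.021 0.072 th 1.661 loop 0.36
(0.109, 0.115) tcp [0.09   0.1107] shift -0.045 0.24 th 1.558 loop 0.19
(0.1112, 0.1) tcp [0.0918 0.0982] shift -0.063 0.365 th 1.576 loop 0.06
(0.1112, 0.09) tcp [0.0917 0.0899] shift -0.063 0.448 th 1.568 loop -0.03
(0.1112, 0.082) tcp [0.0917 0.0833] shift -0.063 0.514 th 1.595 loop -0.1
(0.1112, 0.075) tcp [0.0919 0.0775] shift -0.064 0.572 th 1.643 loop -0.16
(0.1112, 0.0665) tcp [0.0921 0.0705] shift -0.067 0.642 th 1.732 loop -0.24
(0.107, 0.0665) tcp [0.0879 0.0703] shift -0.024 0.644 th 1.505 loop -0.23
[[ 0.055 -0.998  0.008]
 [-0.998 -0.055  0.001]
 [-0.001 -0.008 -1.   ]]
```

```bash
python3 -m jog '[[0,-0.02,0.07,0,0,0,-1],[0,-0.03,0.15,0,0,0,-1],[0,-0.045,0.24,0,0,0,-1],[0,-0.05,0.32,0,0,0,-1],[0,-0.06,0.4,0,0,0,-1],[0,-0.06,0.43,0,0,0,-1],[0,-0.06,0.43,0,0,0,-1],[0,-0.06,0.43,0,0,0,-1]]'
python3 - <<'E'
from solve import *
im,p=save('wrist','w4'); s=arm.sense(); print(C(s['eef_pos']),s['ft_force'],s['finger_gap'])
cv2.imwrite('pics/w4c.png',cv2.resize(im[150:390,210:420],None,fx=2.5,fy=2.5,interpolation=cv2.INTER_CUBIC)[:,:,::-1])
E
```

```text
clock: 5.05
eef_pos: [0.6465, -0.0727, 0.0909]
orientation: [-0.003, 0.726, -0.687, 0.002]
ft_force: [1.6, 4.4, 0.5]
finger_gap: 0.385
[9.11573237e-02 5.24056187e-05 9.10538221e-02] [0.71775597 4.31970209 0.92897607] 0.3836759636131815
```

View pics/w4c.png

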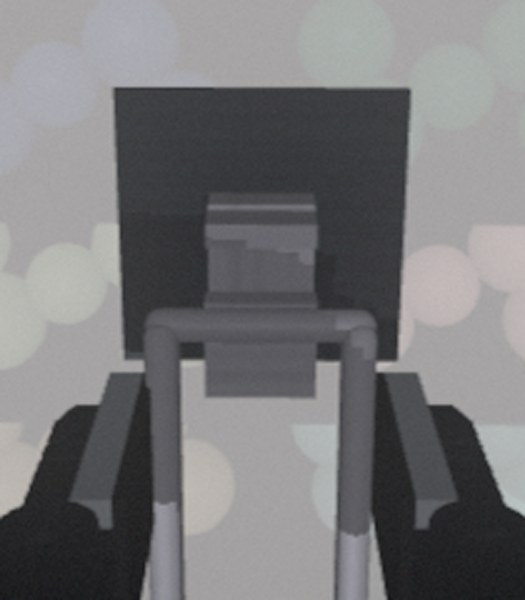

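The bar is centred at row ≈280, column ≈314 in the full image, just behind the nose edge. The keeper's foot edge is at row ≈227 and its fence edges at ≈234–239.

```bash
python3 - <<'E'
from solve import *
im,p=load('w4')
for z in (.089,.091,.093): print('bar',z,C(onz(p,[(314.5,280)],z)[0]).round(4))
g=im[220:292,306:322].mean((1,2)); print([(220+i,int(x)) for i,x in enumerate(g)])
for n,x,z in [('footfar',.013,.064),('fencefar',.012,.072),('fencenear',.008,.072),('nose',.0005,.077),('nose_under',.0005,.072),('postback',-.016,.077)]:
    print(n, [proj(p,W(k+x,0,z))[0][1].round(1) for k in (.105,.107,.109)])
E
```

```text
bar 0.089 [0.1091 0.0002 0.089 ]
bar 0.091 [0.11   0.0002 0.091 ]
bar 0.093 [0.1108 0.0002 0.093 ]
[(220, 56), (221, 55), (222, 56), (223, 56), (224, 55), (225, 56), (226, 58), (227, 68), (228, 76), (229, 75), (230, 76), (231, 85), (232, 113), (233, 107), (234, 84), (235, 75), (236, 76), (237, 74), (238, 75), (239, 81), (240, 103), (241, 106), (242, 106), (243, 106), (244, 106), (245, 105), (246, 103), (247, 103), (248, 102), (249, 99), (250, 93), (251, 92), (252, 92), (253, 92), (254, 92), (255, 92), (256, 92), (257, 92), (258, 92), (259, 91), (260, 92), (261, 92), (262, 92), (263, 92), (264, 92), (265, 91), (266, 85), (267, 76), (268, 76), (269, 75), (270, 77), (271, 83), (272, 91), (273, 81), (274, 80), (275, 86), (276, 89), (277, 93), (278, 95), (279, 99), (280, 100), (281, 97), (282, 93), (283, 89), (284, 87), (285, 85), (286, 82), (287, 88), (288, 94), (289, 94), (290, 92), (291, 92)]
footfar [np.float64(236.7), np.float64(232.1), np.float64(227.5)]
fencefar [np.float64(245.0), np.float64(240.2), np.float64(235.4)]
fencenear [np.float64(254.3), np.float64(249.7), np.float64(245.0)]
nose [np.float64(276.3), np.float64(271.7), np.float64(267.0)]
nose_under [np.float64(271.6), np.float64(267.0), np.float64(262.4)]
postback [np.float64(313.5), np.float64(309.1), np.float64(304.7)]
```

```bash
python3 -m jog '[[0,-0.015,0.02,0,0,0,-1],[0,-0.015,0.04,0,0,0,-1],[0,-0.015,0.06,0,0,0,-1],[0,-0.015,0.08,0,0,0,-1],[0,-0.015,0.09,0,0,0,-1],[0,-0.015,0.09,0,0,0,-1]]'; python3 -m jog '[[0,0,0.01,0,0,0,-1],[0,0,0.02,0,0,0,-1],[0,0,0.03,0,0,0,-1],[0,0,0.03,0,0,0,-1]]'
python3 - <<'E'
from solve import *
s=arm.sense(); print(C(s['eef_pos']),s['ft_force'],s['clock'])
E
```

```text
clock: 5.7
eef_pos: [0.648, -0.0727, 0.0822]
orientation: [-0.003, 0.726, -0.687, 0.002]
ft_force: [-1.7, 4.4, 3.7]
finger_gap: 0.386
clock: 6.1
eef_pos: [0.649, -0.0727, 0.08]
orientation: [-0.004, 0.726, -0.687, 0.003]
ft_force: [0.5, 5.2, 4.1]
finger_gap: 0.389
[ 9.36781706e-02 -4.93511295e-05  8.00012047e-02] [0.47635633 5.24977356 4.07415463] 6.1
```

```bash
python3 -m jog '[[0,0.01,0,0,0,0,-1],[0,0.01,0.01,0,0,0,-1],[0,0.01,0.02,0,0,0,-1],[0,0.01,0.03,0,0,0,-1],[0,0.01,0.03,0,0,0,-1]]'
python3 - <<'E'
from solve import *
im,p=save('wrist','w5'); s=arm.sense(); print(C(s['eef_pos']),s['ft_force'],s['clock'])
cv2.imwrite('pics/w5c.png',cv2.resize(im[200:400,210:420],None,fx=2.8,fy=2.8,interpolation=cv2.INTER_CUBIC)[:,:,::-1])
E
```

```text
clock: 6.6
eef_pos: [0.6493, -0.0727, 0.0777]
orientation: [-0.005, 0.726, -0.687, 0.004]
ft_force: [3.1, 4.7, 3.6]
finger_gap: 0.388
[ 9.38885977e-02 -8.19978947e-05  7.76573901e-02] [2.02497755 4.09529477 4.24412332] 6.65
```

View pics/w5c.png

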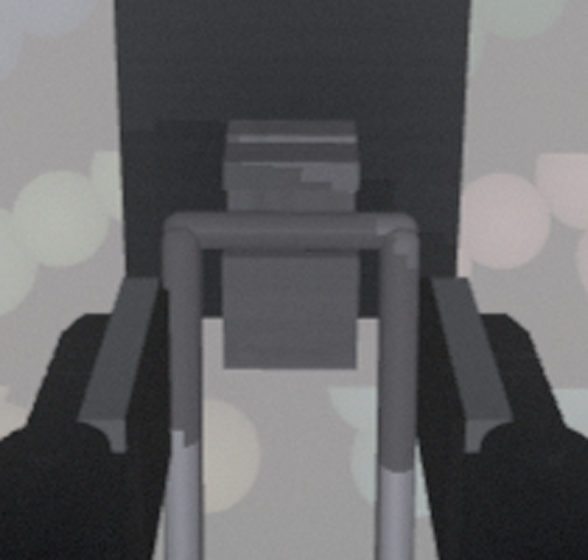

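The bar is at rows ≈276–289 (centre 282.5), between the fence (near edge row ≈267) and the post top (row ≈290 onward).

```bash
python3 - <<'E'
from solve import *
im,p=load('w5')
for z in (.072,.074,.076): print('bar',z,C(onz(p,[(314.5,282.5)],z)[0]).round(4))
for n,x,z in [('fencefar',.012,.072),('fencenear',.008,.072),('nose',.0005,.077),('postback',-.016,.077)]:
    print(n, [proj(p,W(k+x,0,z))[0][1].round(1) for k in (.105,.107,.109)])
s=arm.sense(); print(R.from_quat(np.roll(s['orientation'],-1)).as_matrix().round(4))
E
```

```text
bar 0.072 [1.092e-01 1.000e-04 7.200e-02]
bar 0.074 [1.101e-01 1.000e-04 7.400e-02]
bar 0.076 [1.109e-01 1.000e-04 7.600e-02]
fencefar [np.float64(263.2), np.float64(258.1), np.float64(253.0)]
fencenear [np.float64(273.1), np.float64(268.2), np.float64(263.2)]
nose [np.float64(297.1), np.float64(292.2), np.float64(287.2)]
postback [np.float64(336.5), np.float64(331.9), np.float64(327.2)]
[[ 5.520e-02 -9.984e-01  1.160e-02]
 [-9.985e-01 -5.520e-02  1.500e-03]
 [-9.000e-04 -1.160e-02 -9.999e-01]]
```

```bash
python3 -m jog '[[0,-0.01,0.01,0,0,0,-1],[0,-0.01,0.02,0,0,0,-1],[0,-0.01,0.03,0,0,0,-1],[0,-0.01,0.04,0,0,0,-1],[0,-0.01,0.04,0,0,0,-1]]'
python3 - <<'E'
from solve import *
s=arm.sense(); print(C(s['eef_pos']),s['ft_force'],s['clock'])
E
```

```text
clock: 7.15
eef_pos: [0.65, -0.0726, 0.0733]
orientation: [-0.004, 0.726, -0.687, 0.003]
ft_force: [-1.2, 4.8, 2.2]
finger_gap: 0.386
[9.46986386e-02 2.15589324e-05 7.32731683e-02] [-1.16006811  4.83723309  2.1624569 ] 7.15
```

```bash
python3 -m jog '[[0,0,0.01,0,0,0,-1],[0,0,0.02,0,0,0,-1],[0,0,0.02,0,0,0,-1]]'; python3 -m jog '[[0,0,0.01,0,0,0,-1],[0,0,0.01,0,0,0,-1]]'
python3 - <<'E'
from solve import *
s=arm.sense(); print(C(s['eef_pos']),s['ft_force'],s['clock'])
E
```

```text
clock: 7.45
eef_pos: [0.6502, -0.0726, 0.0718]
orientation: [-0.004, 0.726, -0.687, 0.003]
ft_force: [-2.8, 3.7, 5.8]
finger_gap: 0.388
clock: 7.65
eef_pos: [0.6502, -0.0726, 0.0717]
orientation: [-0.004, 0.726, -0.687, 0.003]
ft_force: [-4.3, 4.6, 7.5]
finger_gap: 0.391
[ 9.48564321e-02 -2.22703268e-05  7.17164318e-02] [-4.34401249  4.56153448  7.54103943] 7.65
```

```bash
python3 -m jog '[[0,0.01,-0.005,0,0,0,-1],[0,0.02,-0.005,0,0,0,-1],[0,0.03,-0.005,0,0,0,-1],[0,0.03,-0.005,0,0,0,-1]]'; python3 -m jog '[[0,0.01,0,0,0,0,-1],[0,0.02,0,0,0,0,-1],[0,0.02,0,0,0,0,-1]]'
python3 - <<'E'
from solve import *
s=arm.sense(); print(C(s['eef_pos']),s['ft_force'],s['clock'])
E
```

```text
clock: 8.05
eef_pos: [0.6486, -0.0728, 0.0726]
orientation: [-0.006, 0.726, -0.687, 0.005]
ft_force: [2.4, 5.2, 0.8]
finger_gap: 0.386
clock: 8.35
eef_pos: [0.648, -0.0728, 0.0729]
orientation: [-0.007, 0.726, -0.687, 0.006]
ft_force: [3.2, 4.3, 0.0]
finger_gap: 0.384
[ 9.26190830e-02 -8.73280831e-05  7.29323827e-02] [3.21350005 4.33726938 0.03596449] 8.35
```

```bash
python3 -m jog '[[0,0.01,0.01,0,0,0,-1],[0,0.02,0.01,0,0,0,-1],[0,0.03,0.01,0,0,0,-1],[0,0.03,0.01,0,0,0,-1]]'; python3 -m jog '[[0,0.01,0,0,0,0,-1],[0,0.02,0,0,0,0,-1],[0,0.02,0,0,0,0,-1]]'
python3 - <<'E'
from solve import *
im,p=save('wrist','w6'); s=arm.sense(); print(C(s['eef_pos']),s['ft_force'],s['clock'])
cv2.imwrite('pics/w6c.png',cv2.resize(im[200:400,210:420],None,fx=2.8,fy=2.8,interpolation=cv2.INTER_CUBIC)[:,:,::-1])
E
```

```text
clock: 8.75
eef_pos: [0.6472, -0.0729, 0.0726]
orientation: [-0.009, 0.726, -0.687, 0.008]
ft_force: [7.0, 5.3, -1.1]
finger_gap: 0.388
clock: 9.05
eef_pos: [0.6472, -0.0729, 0.0732]
orientation: [-0.01, 0.726, -0.687, 0.01]
ft_force: [5.8, 5.4, -1.3]
finger_gap: 0.389
[ 9.18429681e-02 -9.02475241e-05  7.32024407e-02] [ 5.38829364  5.08542275 -1.40265217] 9.1
```

View pics/w6c.png

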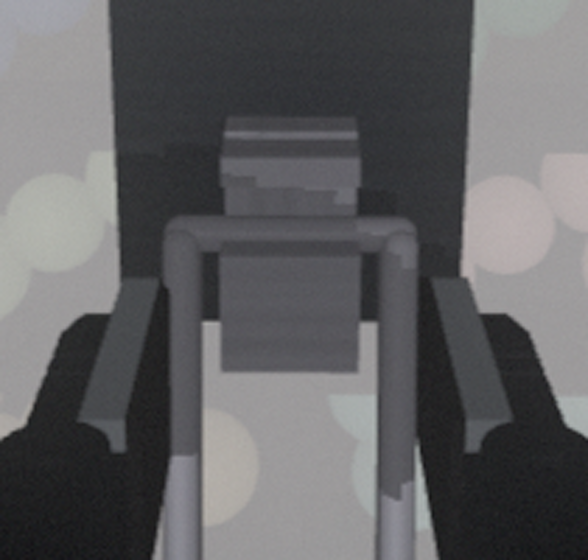

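The post's nose now overlaps the bar's rear edge (nose line at crop row ≈240, bar rows 217–252), so the bar is going under the nose. I'll draw back a little more.

```bash
python3 -m jog '[[0,0.01,0.01,0,0,0,-1],[0,0.02,0.02,0,0,0,-1],[0,0.03,0.02,0,0,0,-1],[0,0.03,0.02,0,0,0,-1]]'
python3 - <<'E'
from solve import *
i,p=load('w6')
for z in (.0665,.0685,.07): print('bar',z,C(onz(p,[(314.5,283.7)],z)[0]).round(4))
for n,x,z in [('fencenear',.008,.072),('nose',.0005,.077),('postback',-.016,.077)]:
    print(n, [proj(p,W(k+x,0,z))[0][1].round(1) for k in (.105,.107,.109)])
s=arm.sense(); print(C(s['eef_pos']),s['ft_force'],s['clock'])
print(R.from_quat(np.roll(s['orientation'],-1)).as_matrix().round(4))
E
```

```text
clock: 9.5
eef_pos: [0.6471, -0.0729, 0.0726]
orientation: [-0.012, 0.726, -0.687, 0.013]
ft_force: [7.0, 6.0, 0.8]
finger_gap: 0.384
bar 0.0665 [1.062e-01 1.000e-04 6.650e-02]
bar 0.0685 [1.07e-01 1.00e-04 6.85e-02]
bar 0.07 [1.077e-01 1.000e-04 7.000e-02]
fencenear [np.float64(272.2), np.float64(267.1), np.float64(261.9)]
nose [np.float64(296.9), np.float64(291.7), np.float64(286.5)]
postback [np.float64(337.9), np.float64(333.1), np.float64(328.2)]
[ 0.09175702 -0.00014945  0.07255828] [6.9839768  5.95220963 0.80565143] 9.5
[[ 5.460e-02 -9.979e-01  3.530e-02]
 [-9.985e-01 -5.470e-02  9.000e-04]
 [ 1.000e-03 -3.530e-02 -9.994e-01]]
```

The bar centre is at x ≈ 0.107, matching the keeper's zero, and the pull stalls at 7 N, so it is hooked. I'll release, rise, straighten the tool, and move in front of the lever.

```bash
python3 -m jog '[[0,-0.01,0,0,0,0,-0.1],[0,-0.01,0,0,0,0,0.4],[0,-0.01,0,0,0,0,1],[0,-0.01,0,0,0,0,1],[0,-0.01,0,0,0,0,1]]' && python3 -m jog '[[0,0,0.0,0,0,0,1],[0,0,-0.3,0,0,0,1],[0,0,-0.6,-0.011,0,0,1],[0,0,-1,-0.011,0,0,0],[0,0,-1,-0.011,0,0,-1],[0,0,-1,-0.011,0,0,-1],[0,0,-1,-0.011,0,0,-1]]'
python3 - <<'E'
from solve import *
im,p=save('wrist','w7'); s=arm.sense(); print(C(s['eef_pos']),s['ft_force'],s['clock'])
print(R.from_quat(np.roll(s['orientation'],-1)).as_matrix().round(4))
E
```

```text
clock: 10.0
eef_pos: [0.6478, -0.0731, 0.0723]
orientation: [-0.012, 0.726, -0.687, 0.012]
ft_force: [0.3, 0.1, 0.6]
finger_gap: 0.999
clock: 10.7
eef_pos: [0.6434, -0.0731, 0.1708]
orientation: [0.001, 0.726, -0.688, -0.0]
ft_force: [0.2, 1.1, 0.4]
finger_gap: 0.329
[ 8.78047263e-02 -3.35211667e-05  1.70315594e-01] [-0.54379215 -0.44434953 -0.07516295] 10.75
[[ 5.440e-02 -9.985e-01 -2.800e-03]
 [-9.985e-01 -5.440e-02 -5.000e-04]
 [ 4.000e-04  2.800e-03 -1.000e+00]]
```

View pics/w7.png

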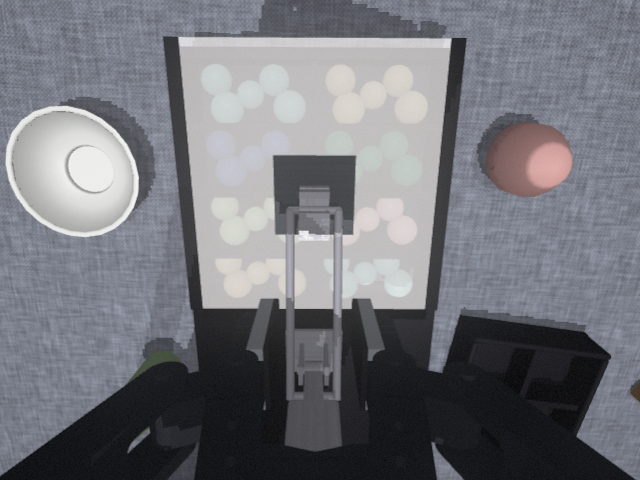

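The bar lies in the slot (row ≈210), hooked at the keeper, with the lever still up.

```bash
python3 -m jog '[[0,0.2,0,0,0,0,-1],[0,0.5,0,0,0,0,-1],[0,0.5,0,0,0,0,-1],[0,0.5,0.1,0,0,0,-1],[0,0.5,0.22,0,0,0,-1],[0,0.5,0.22,0,0,0,-1],[0,0.5,0.22,0,0,0,-1]]'
python3 - <<'E'
from solve import *
s=arm.sense(); T=C(s['eef_pos']); print(T,s['ft_force'],s['clock'],s['finger_gap'])
for th in np.arange(1.5,-.01,-.15):
    c=lev(th,.068,.003); g=np.array([c[0]+.011,c[2]+.008]); print(round(th,2),g.round(4),'shift y,z',((T[0]-g[0])*10).round(3),((T[2]-g[1])*10).round(3))
E
```

```text
clock: 11.45
eef_pos: [0.5931, -0.0756, 0.1472]
orientation: [0.002, 0.726, -0.688, -0.002]
ft_force: [-0.1, -0.3, 0.1]
finger_gap: 0.001
[0.03764173 0.00030469 0.14719034] [-0.08436517 -0.33087769  0.11967303] 11.45 0.0012524165032567459
1.5 [0.0092 0.15  ] shift y,z 0.285 -0.029
1.35 [-0.001  0.149] shift y,z 0.386 -0.018
1.2 [-0.0108  0.1465] shift y,z 0.485 0.007
1.05 [-0.0202  0.1425] shift y,z 0.579 0.047
0.9 [-0.0289  0.1371] shift y,z 0.666 0.101
0.75 [-0.0367  0.1305] shift y,z 0.744 0.166
0.6 [-0.0434  0.1229] shift y,z 0.811 0.243
0.45 [-0.0489  0.1143] shift y,z 0.866 0.329
0.3 [-0.0531  0.105 ] shift y,z 0.907 0.422
0.15 [-0.0558  0.0951] shift y,z 0.934 0.521
0.0 [-0.057  0.085] shift y,z 0.946 0.622
```

```bash
python3 -m jog '[[0,0.1,0,0,0,0,-1],[0,0.2,-0.02,0,0,0,-1],[0,0.24,-0.02,0,0,0,-1],[0,0.27,-0.02,0,0,0,-1],[0,0.3,-0.02,0,0,0,-1],[0,0.33,-0.02,0,0,0,-1],[0,0.36,-0.02,0,0,0,-1],[0,0.39,-0.015,0,0,0,-1],[0,0.42,-0.01,0,0,0,-1],[0,0.45,0,0,0,0,-1],[0,0.48,0.005,0,0,0,-1]]'; python3 -c "
from solve import *
s=arm.sense();print(C(s['eef_pos']),s['ft_force'])"
```

```text
clock: 12.55
eef_pos: [0.5451, -0.0782, 0.1471]
orientation: [0.001, 0.726, -0.688, -0.002]
ft_force: [5.2, 0.7, -1.5]
finger_gap: -0.002
[-0.01041159  0.00035778  0.14706123] [ 5.18370072  0.6906428  -1.46131539]
```

```bash
python3 -m jog '[[0,0.03,0.01,0,0,0,-1],[0,0.06,0.025,0,0,0,-1],[0,0.09,0.04,0,0,0,-1],[0,0.12,0.06,0,0,0,-1],[0,0.15,0.08,0,0,0,-1],[0,0.18,0.1,0,0,0,-1],[0,0.21,0.12,0,0,0,-1],[0,0.21,0.12,0,0,0,-1]]'; python3 -c "
from solve import *
s=arm.sense();T=C(s['eef_pos']);print(T,s['ft_force'])
for th in np.arange(1.05,-.01,-.15):
    c=lev(th,.068,.003); g=np.array([c[0]+.011,c[2]+.008]); print(round(th,2),((T[0]-g[0])*10).round(3),((T[2]-g[1])*10).round(3))"
```

```text
clock: 13.35
eef_pos: [0.523, -0.0794, 0.1345]
orientation: [0.002, 0.726, -0.688, -0.002]
ft_force: [0.1, -0.2, 0.8]
finger_gap: 0.001
[-0.03250318  0.00047529  0.13446878] [ 0.07715019 -0.19061028  0.81630434]
1.05 -0.123 -0.08
0.9 -0.036 -0.027
0.75 0.042 0.039
0.6 0.109 0.116
0.45 0.164 0.202
0.3 0.206 0.295
0.15 0.233 0.393
-0.0 0.245 0.495
```

```bash
python3 -c "
from solve import *
im,p=save('wrist','w8'); im2,_=save('scene','s8')
a=im[60:480,160:480]; b=cv2.resize(im2[220:335,235:330],None,fx=3.65,fy=3.65,interpolation=cv2.INTER_CUBIC)[:420]
o=np.hstack([a,b]);print(o.shape);cv2.imwrite('pics/w8c.png',o[:,:,::-1])"
```

```text
(420, 667, 3)
```

View pics/w8c.png

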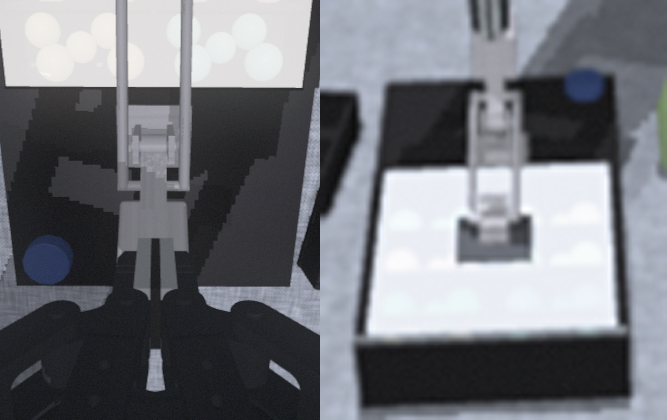

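```bash
python3 -c "
from solve import *
im,p=load('w8'); im2,p2=load('s8')
for th in (1.2,1.0,.8,.6,.4,.2,0): print(th,'r31',proj(p,W(*lev(th,.031,.003)))[0].round(0),'end',proj(p,W(*lev(th,.081,.003)))[0].round(0),'pin',proj(p,W(*lev(th,.0193,-.0052)))[0].round(0),'scene end',proj(p2,W(*lev(th,.081,.003)))[0].round(1))
for k in (.107,.102,.097,.092,.087): print(k,'w8 bar',proj(p,W(k,0,.0665))[0].round(0),'nose',proj(p,W(k+.0005,0,.077))[0].round(0),'scene bar',proj(p2,W(k,0,.0665))[0].round(1),'scene bar hi',proj(p2,W(k,0,.08))[0].round(1))
print('lid near edge',[proj(p,W(x,.03,.056))[0].round(0) for x in (.036,.034,.032,.03,.025,.02)])
g=im[:,175:215].mean((1,2)); print('lidedge w8',[(r,int(g[r])) for r in range(138,156)])
for n in('s8','scene0'):
    a,_=load(n); print(n,a[268:295,277:291].mean((1,2)).astype(int))
print('w8 top rows',im[0:60:3,316].mean(1).astype(int), im[0:60:3,300].mean(1).astype(int))
"
```

```text
1.2 r31 [316. 240.] end [316. 335.] pin [316. 237.] scene end [280. 222.]
1.0 r31 [316. 251.] end [316. 361.] pin [316. 241.] scene end [280.3 221.3]
0.8 r31 [316. 259.] end [316. 374.] pin [316. 244.] scene end [280.6 221.9]
0.6 r31 [316. 264.] end [316. 378.] pin [316. 245.] scene end [280.9 223.7]
0.4 r31 [316. 267.] end [316. 374.] pin [316. 244.] scene end [281.2 226.6]
0.2 r31 [316. 267.] end [316. 364.] pin [316. 242.] scene end [281.6 230.5]
0 r31 [316. 265.] end [316. 350.] pin [316. 238.] scene end [281.9 235.1]
0.107 w8 bar [316. -44.] nose [316. -55.] scene bar [281.1 281.9] scene bar hi [280.8 277.3]
0.102 w8 bar [316. -31.] nose [316. -40.] scene bar [281.2 280.6] scene bar hi [280.9 276.1]
0.097 w8 bar [316. -18.] nose [316. -26.] scene bar [281.2 279.3] scene bar hi [280.9 274.8]
0.092 w8 bar [316.  -4.] nose [316. -12.] scene bar [281.2 278. ] scene bar hi [280.9 273.5]
0.087 w8 bar [316.   8.] nose [316.   1.] scene bar [281.3 276.8] scene bar hi [280.9 272.2]
lid near edge [array([257., 127.]), array([257., 131.]), array([257., 135.]), array([257., 139.]), array([258., 149.]), array([258., 159.])]
lidedge w8 [(138, 224), (139, 224), (140, 223), (141, 222), (142, 221), (143, 221), (144, 221), (145, 214), (146, 145), (147, 57), (148, 59), (149, 66), (150, 70), (151, 70), (152, 69), (153, 69), (154, 68), (155, 68)]
s8 [224 223 223 223 216 198 187 188 189 180 168 170 168 145 120 115 125 126
 115 111 112 112 111 148 224 242 240]
scene0 [209 239 238 237 236 237 239 242 243 247 248 230 188 148 127 133 132 124
 125 127 122 110 107 110 107 120 182]
w8 top rows [167 158 170 179 190 117  99 131  98  78 103 221 221 222 223 223 222 222
 222 223] [168 187 176 172 170 113  98 131  99  79 107 233 233 233 233 233 232 233
 226 222]
```

The lid's near edge has moved from x ≈ 34 to ≈ 26.5 mm, so the loop is hooked and pulling. The lever is at ≈0.6 rad with little moment arm left, which explains the low force. I'll continue down.

```bash
python3 -m jog '[[0,0.05,0.04,0,0,0,-1],[0,0.08,0.08,0,0,0,-1],[0,0.11,0.12,0,0,0,-1],[0,0.14,0.16,0,0,0,-1],[0,0.165,0.2,0,0,0,-1],[0,0.19,0.24,0,0,0,-1],[0,0.205,0.28,0,0,0,-1],[0,0.205,0.28,0,0,0,-1]]'; python3 -m jog '[[0,0.01,0.04,0,0,0,-1],[0,0.02,0.08,0,0,0,-1],[0,0.03,0.12,0,0,0,-1],[0,0.03,0.16,0,0,0,-1],[0,0.03,0.18,0,0,0,-1],[0,0.03,0.18,0,0,0,-1]]';python3 -c "
from solve import *
s=arm.sense();T=C(s['eef_pos']);print(T,s['ft_force'])"
```

```text
clock: 14.25
eef_pos: [0.5016, -0.0802, 0.1055]
orientation: [0.003, 0.726, -0.688, -0.003]
ft_force: [0.2, -0.9, 0.9]
finger_gap: 0.0
clock: 14.85
eef_pos: [0.4981, -0.0802, 0.087]
orientation: [0.003, 0.726, -0.688, -0.004]
ft_force: [-0.2, 0.7, 0.5]
finger_gap: 0.0
[-0.05739893  0.00104886  0.08704132] [-0.17695326  0.65809281  0.53052969]
```

```bash
python3 -m jog '[[0,0,0.01,0,0,0,-1],[0,0,0.02,0,0,0,-1],[0,0,0.03,0,0,0,-1],[0,0,0.04,0,0,0,-1],[0,0,0.04,0,0,0,-1]]'; python3 -m jog '[[0,0,-0.3,0,0,0,-1],[0,0,-0.7,0,0,0,-1],[0,-0.4,-1,0,0,0,-1],[0,-0.7,-1,0,0,0,-1],[0,-0.7,-1,0,0,0,-1],[0,-0.7,-1,0,0,0,-1]]'; python3 -c "
from solve import *
im,p=save('wrist','w9');s=arm.sense();T=C(s['eef_pos']);print(T,s['ft_force']);cv2.imwrite('pics/w9.png',im[:,:,::-1])
print([ (th,proj(p,W(*lev(th,.081,.003)))[0].round(0),proj(p,W(*lev(th,.031,.003)))[0].round(0)) for th in(0,.1,.3,.6)])
print('bar',[proj(p,W(k,0,.0665))[0].round(0) for k in (.107,.1,.095)],'lid',[proj(p,W(x,.03,.056))[0].round(0) for x in (.034,.03,.026,.02)])"
```

```text
clock: 15.35
eef_pos: [0.4983, -0.0804, 0.0842]
orientation: [0.003, 0.726, -0.688, -0.003]
ft_force: [-3.9, 0.4, 8.3]
finger_gap: -0.001
clock: 15.95
eef_pos: [0.5688, -0.0764, 0.1829]
orientation: [0.003, 0.726, -0.687, -0.004]
ft_force: [0.0, 0.7, -0.3]
finger_gap: -0.004
[0.01267353 0.00088638 0.18259597] [-0.13018009  0.134737    0.68733053]
[(0, array([317., 366.]), array([317., 301.])), (0.1, array([317., 372.]), array([317., 303.])), (0.3, array([317., 383.]), array([317., 305.])), (0.6, array([317., 390.]), array([317., 304.]))]
bar [array([317.,  77.]), array([317.,  90.]), array([317.,  99.])] lid [array([271., 198.]), array([271., 204.]), array([271., 209.]), array([272., 218.])]
```

View pics/w9.png

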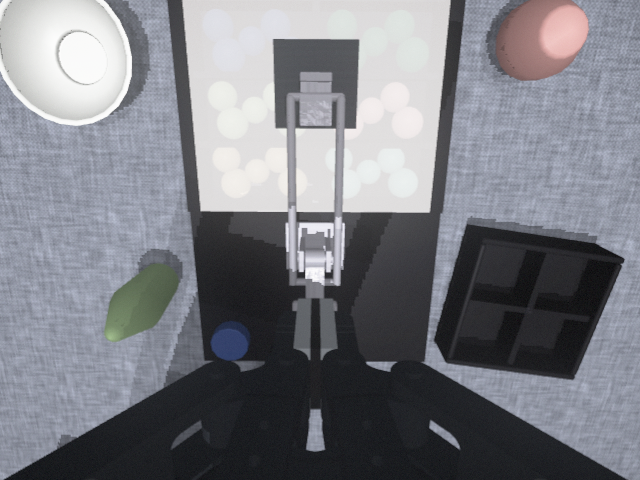

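The lever lies flat: my press stopped at a tip height of 76 mm with 8 N. The bar (row ≈97) is hooked on the keeper. The lid edge (row ≈212) is about 10 mm drawn, and the neighbouring items look undisturbed. Handing in.

```bash
python3 -c "
from plant import finish_job; print(finish_job())"
```

```text
the job is handed in; nothing more can be done
None
```

I fastened the draw latch and handed the job in at about 16 s of robot time. The hand-in gives no verdict, so success is judged from my own checks.

- **Hooking:** I gripped the loop by its legs and felt the bar down into the keeper's slot, with about 9 N at most on the wrist. I then drew it back until it stopped under the nose at about 9 N.
- **Closing:** I pushed the lever down over centre with closed fingers at about 5 N, plus a last press of about 9 N to confirm it was home.

**Last checks:**
- **Lever:** the confirming press stopped at a tip height of about 76 mm, within 1 mm of where the closed lever's top should be.
- **Bar and lid:** the final picture shows the bar on the keeper at about x = 96 mm, and the lid's near edge about 10 mm closer to the lever than at the start.
- **Neighbours:** the dish, egg, crystal, tray and blue stone look unmoved in that picture. The geode and cardboard box were outside it and I did not check them again.
- **Clearance:** the gripper was clear of everything at hand-in.

**Not measured or in disagreement:**
- I could not measure the loop's pull on the keeper directly. By the lid's stated spring, a 10 mm draw should give about 19 N.
- An early two-view measurement of the lever's end came out about 7 mm off what the lever's length implies. I did not use it.

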